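# Close up the drip tray and take off a filter cap of unknown thread hand

## Task

Push the steel drip tray straight up against the raised block of the water-filter stand so that it sits flush with no gap, then open the filter housing that the tray stands in front of: its cap may be left- or right-handed, so try both ways to find which one loosens it, and lift the cap straight up, a good 6 cm clear of the housing. Leave the other cap and the things standing about alone, and finish while still holding the lifted cap in the gripper, above its housing.

Things in the scene. Friction and masses are not known exactly. Their poses are not given: they have to be found in the camera images.
- stand: white plastic twin filter stand fixed to the drainer, a block 90 (x) x 290 (y) x 36 (z) mm with a grey foot plate, 10 mm high, that reaches 155 mm forward of its front face. Origin: under the block's centre, on the work surface; its x axis points away from the robot (its yaw is within 0.2 rad), so the block's front face is the plane x = -45 mm in its frame
- housing_a: one of two identical white round filter housings, 76 mm across, fixed on the stand 90 mm to either side of its middle (which is left varies). Origin: centre of its underside, 36 mm above the work surface; z up; its yaw means nothing. Its shoulder, where the cap sits, is 55 mm above the origin; the neck inside the cap rises another 17 mm
- housing_b: the other housing, same look and sizes as housing_a
- cap_a: round grey ribbed cap, 56 mm across, 30 mm high, 0.06 kg, on housing_a. Origin: centre of its lower rim, z up; yaw tells nothing. It turns easily: 58 degrees its loosening way lets it go (42 to 74 do; a stop at 74), the other way a hard stop comes after about 5. Which way cannot be seen, varies by run; the caps differ. It does not rise in turning; let go, it lifts freely
- cap_b: round grey ribbed cap, 56 mm across, 30 mm high, 0.06 kg, on housing_b. Origin: centre of its lower rim, z up; yaw tells nothing. It turns easily: 58 degrees its loosening way lets it go (42 to 74 do; a stop at 74), the other way a hard stop comes after about 5. Which way cannot be seen, varies by run; the caps differ. It does not rise in turning; let go, it lifts freely
- tray: loose open steel drip tray 70 (x) x 100 (y) x 24 (z) mm, walls 4 mm, 0.3 kg, standing on the foot plate 25 to 55 mm in front of the block (on the robot's side), slightly turned, before one of the two housings; that housing is the one to open. Origin: centre of its underside; x points towards the stand
- tray_corner_l (a point): on the tray's far face (towards the stand), 45 mm to the left (+y) of its middle, 12 mm up. Flush: on the block's front face
- tray_corner_r (a point): the same, 45 mm to the right (-y) of the middle
- tin: bystander: round food tin, 86 mm across, 40 mm high, on the foot plate in front of the other housing. Origin: centre of its underside
- tub: bystander: open round plastic tub, 118 mm across, 52 mm high, to the left. Origin: centre of its underside
- shaker: bystander: salt shaker, 44 mm across, 90 mm high, to the right. Origin: centre of its underside
Mind the look-alikes: they are no part of the job. What is shaped like the cap_b but blue or yellow is not meant.

How it is judged:
By the outcome, as a careful person would: the job done as asked, in the order asked, and still so for the second after the job is handed in, while the arm keeps its last pose, push and grip.
It also fails if it takes over 58 s, if anything falls off the work surface, if the arm or the gripper's body presses on something with over 40 N, if the wrist force passes 120 N, or if a joint passes its speed limit or range.

## Robot

A 7-joint arm with a two-finger parallel gripper is mounted at the origin on a cart in front of the work surface, level with it; the furniture and walls round the work are solid. World frame = base frame: x ahead of the robot, y to its left, z up, the work surface at z = 0. Lengths are in m, angles in rad, forces in N, time in s.
With the tool pointing down it reaches from about 0.4 to 0.875 m from the base axis. Payload 19.3 kg.
Tool frame: the origin (TCP) lies at the very end of the fingers, on their centre line; the grasp point (between the pads) lies 19 mm behind it; z points along the fingers, y is the line along which they close (so a half turn about z gives the same grasp; the last joint's range is limited). The gripper opens to 85 mm and grips with 20 to 120 N. Pads are 22 mm wide; open, the fingers measure 114 mm over their backs; the gripper's body (76 mm by 85 mm) begins 54 mm behind the grasp point. The pads swing forward as they close: fully open they stand 13 mm farther back than shut.
Start: joints at [1.131, 0.521, -0.036, 1.599, 0.021, 1.021, -0.113], TCP at [0.226, -0.583, 0.231] pointing down, gripper open.
Joint ranges: [-2.91, 2.91], [-0.3, 2.13], [-1.5, 1.42], [0.17, 2.43], [-1.26, 4.41], [0.16, 1.93], [-2.52, 2.52]. Speed limits (rad/s): [1.89, 1.89, 2.39, 2.39, 3.01, 3.01, 3.01].

## Interface

Orientations are given as [roll, pitch, yaw] about the fixed x, y, z axes, in that order (R = Rz(yaw) Ry(pitch) Rx(roll)).
In Python, from workcell import monitor, optics, job_done gives the robot as it stands.
- The arm moves only by the shell command python3 -m handwheel 'ROWS' [FORCE]. ROWS is JSON, a list of rows, each an object of numbers: "dx", "dy", "dz": the shift along the tool's x, y, z in cm; "wx", "wy", "wz": the turn, a rotation vector about the tool's x, y, z in rad; "claw": the opening in per cent of the stroke, from 0 (shut) to 100 (fully open). A call has 1 to 8 rows; each row shifts and turns the commanded pose from where the row before left it, along the tool's axes as they then stand; what a row does not reach is not made up. A row lasts 1/8 s, in which the tool goes at most 62.5 mm and 10.7 degrees, less where a joint would pass 70% of its speed; a pose out of reach is approached as far as the arm can. A call with a gripper value outside its range is refused whole. The fingers move at their own pace and stop on an object; FORCE is the grip in N (left out, the last holds). Time passes only in rows, so rows that do not move let the fingers close. It gives the time, the measured TCP pose, the force, the opening and the grip force at its end, in the units of the state.
- monitor.observe(): the state, without advancing time (a new reading comes with each control period).
- optics.grab_frame(name): name is "scene" or "top"; returns a dict with "frame" (420x560x3 uint8, blue, green, red), "fovy" (degrees; the focal length in pixels is half the picture's height over the tangent of half this angle, whatever the lens; pixels are square), "cx", "cy" (the principal point, pixels), "k1" (the pictures are not rectified: a ray, as slopes to the right and down, at radius r is drawn at 1 + k1 r^2 times it, then the intrinsics apply), "R" (3x3) and "t" (3): a world point X has camera coordinates R X + t. Camera axes: x right, y down, z forward; pixel columns grow to the right and rows downward; lengths in m; the calibration is good to about 2 mm. A picture is of the moment at which its call begins. There is no depth.
- job_done(): hands the job in; it is judged then, once.
Trained networks look in the newest picture that a camera, given by its name, has taken for a name from the list of things; names that differ only in an ending like _2 or _b are one class to them, and where a whole thing is asked for, a point or a joint stands for the part that bears it (a point fixed in the world has none). Each returns a list of dicts, best first, with "p" (0 to 1); they miss things now and then, are a little off and sometimes report something else, mostly with a low value. They report only what shows in the picture. A call takes as long as a camera call. They do not tell look-alikes from the thing itself.
- optics.masks_of(name, camera): "region" (420x560 bool, what is visible of it) and "rect" ([left, top, width, height] in pixels, round what is visible of it).
The state is a dict: "clock": time; "qpos": joint angles; "qd": joint speeds; "joint_efforts": joint torques, N m; "position": TCP position; "tool_rot": TCP orientation; "force": force on the tool from outside, world axes, zero at the start; "moment": the same for the moment, N m; "grip_width": finger opening in m; "finger_force": force on a finger pad.
Only numpy, scipy, OpenCV 4.12 (cv2) and the standard library are available. Lean on these libraries where they do the work, as an engineer would, in place of code of your own. Each camera call takes 0.05 s, during which the arm holds its last target. There are 200 camera calls.

## Working session

There is one attempt and no reset: what is moved stays moved. The work goes in short steps, Python scripts to look and compute and a shell command to move; the robot and the scene stay as the last step left them, time stands still between calls to the robot, and variables do not carry over. Pictures are saved under pics/ and viewed, at most 10 in all, crops included, and the job is handed in when it is done.

```bash
mkdir -p pics; cat > h.py <<'E'
import numpy as np, cv2
from workcell import monitor, optics, job_done
def cam(n):
    c=optics.grab_frame(n); return c
def ray(c,u,v):
    f=210/np.tan(np.radians(c["fovy"])/2)
    d=np.array([(u-c["cx"])/f,(v-c["cy"])/f]); s=d.copy()
    for _ in range(20): s=d/(1+c["k1"]*(s@s))
    R=np.array(c["R"]);t=np.array(c["t"])
    return -R.T@t, R.T@np.array([s[0],s[1],1])
def onz(c,u,v,z):
    o,d=ray(c,u,v); return o+d*(z-o[2])/d[2]
def proj(c,X):
    f=210/np.tan(np.radians(c["fovy"])/2)
    p=np.array(c["R"])@np.array(X)+np.array(c["t"]); s=p[:2]/p[2]
    s=s*(1+c["k1"]*(s@s)); return s*f+[c["cx"],c["cy"]]
E
python3 - <<'E'
from h import *
s=monitor.observe(); print(s)
for n in("scene","top"):
    c=cam(n); cv2.imwrite(f"pics/{n}0.png",c["frame"])
    print(n,c["fovy"],c["k1"],-np.array(c["R"]).T@np.array(c["t"]))
    for k in("tray","cap_a","housing_a","tin","stand","tub","shaker"):
        for m in optics.masks_of(k,n):
            ys,xs=np.where(m["region"]); print(n,k,round(m["p"],2),m["rect"],xs.mean().round(1),ys.mean().round(1),len(xs))
E
```

```text
{'clock': 0.0, 'qpos': array([ 1.13080599,  0.52201271, -0.03631516,  1.6000163 ,  0.0212032 ,
        1.02109085, -0.11276082]), 'qd': array([-0.00033509, -0.00058035,  0.00010877,  0.00206401, -0.00159168,
       -0.00049544, -0.00118303]), 'joint_efforts': array([ 7.90771392e-04, -9.27108407e+01,  1.97929189e+00, -3.69936311e+01,
        1.76413829e-02,  7.95203377e-03, -9.38050653e-05]), 'position': array([ 0.22572152, -0.58244966,  0.23072371]), 'tool_rot': array([-3.14045410e+00,  9.04796982e-05,  3.69810805e-01]), 'force': array([ 0.03746636,  0.54035114, -0.75297771]), 'moment': array([ 0.01418259,  0.01902257, -0.05072405]), 'finger_force': 0.0, 'grip_width': 0.08535302355055205}
scene 56.27036025873807 -0.11586027567803193 [0.02497285 0.34427162 0.647679  ]
scene tray 0.59 [250.4, 267.9, 56.7, 49.3] 278.3 291.5 1793
scene cap_a 0.86 [222.2, 214.2, 32.1, 30.0] 239.4 229.3 645
scene cap_a 0.74 [325.6, 183.6, 22.5, 20.0] 336.7 194.2 362
scene cap_a 0.68 [290.6, 186.5, 28.2, 24.7] 305.4 196.3 559
scene housing_a 0.93 [288.0, 199.8, 31.9, 28.2] 304.3 216.9 655
scene housing_a 0.
[... 367 characters left out ...]
p tray 0.92 [225.5, 252.5, 49.2, 40.9] 250.6 272.1 1604
top cap_a 0.93 [367.9, 159.1, 24.3, 33.3] 380.6 173.5 503
top cap_a 0.88 [335.7, 136.7, 24.6, 27.9] 348.8 151.2 577
top cap_a 0.66 [223.1, 193.6, 21.1, 32.9] 235.5 209.5 632
top cap_a 0.57 [307.2, 180.4, 32.8, 27.8] 322.8 195.1 662
top housing_a 0.89 [306.9, 182.8, 32.4, 37.1] 318.5 206.7 449
top housing_a 0.65 [218.1, 200.1, 40.1, 33.0] 241.9 221.0 395
top tin 0.84 [310.8, 234.6, 40.0, 36.2] 330.5 251.8 1350
top stand 0.9 [215.6, 179.3, 142.8, 131.3] 286.0 247.6 10080
top tub 0.81 [124.3, 239.0, 49.9, 58.2] 149.4 269.5 2323
top tub 0.25 [225.6, 193.6, 24.6, 33.5] 235.5 209.5 634
top shaker 0.9 [390.4, 252.2, 24.6, 19.9] 401.3 261.0 388
```

```bash
python3 - <<'E'
from h import *
a=cv2.imread("pics/top0.png")[120:345,100:450]
cv2.imwrite("pics/top0c.png",cv2.resize(a,None,fx=2.28,fy=2.28,interpolation=cv2.INTER_CUBIC))
E
```

```text
(no output)
```

View pics/top0c.png

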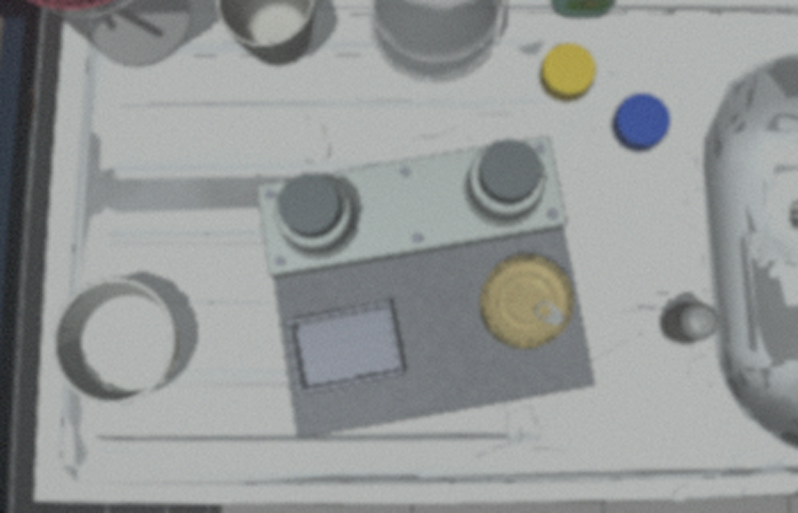

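View pics/scene0.png

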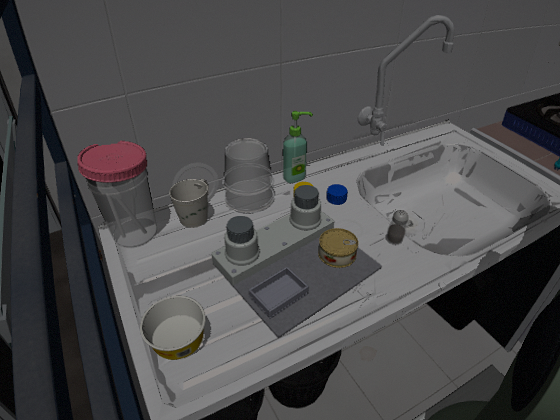

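The top view shows the tray at (250,272), in front of the left grey cap at (235,209). The tin at (330,252) stands before the right grey cap at (323,195). Blue at (381,173) and yellow at (349,151) are loose look-alike caps lying on the drainer, so the target is the left grey cap, which is on the housing behind the tray.

```bash
python3 - <<'E'
from h import *
from scipy.optimize import least_squares
T=cam("top"); S=cam("scene")
cr=lambda p:np.array(p)/2.28+[100,120]
def rt(p,X): 
    c,s=np.cos(p[2]),np.sin(p[2]); return [p[0]+c*X[0]-s*X[1],p[1]+s*X[0]+c*X[1],X[2]]
# stand points (top view)
P=[((272,275),(-.045,.145,.036)),((565,225),(-.045,-.145,.036)),((299,436),(-.2,.145,.01)),((594,384),(-.2,-.145,.01)),((260,186),(.045,.145,.036)),((549,137),(.045,-.145,.036)),
((309,203),(0,.09,.121)),((511,171),(0,-.09,.121))]
f=lambda p:np.concatenate([proj(T,rt(p,X))-cr(u) for u,X in P])
r=least_squares(f,[.6,0,0]); st=r.x; print("stand",st.round(4)); print(r.fun.reshape(-1,2).round(1))
Q=[((292,320),(.035,.05,.034)),((394,299),(.035,-.05,.034)),((406,370),(-.035,-.05,.034)),((305,389),(-.035,.05,.034))]
g=lambda p:np.concatenate([proj(T,rt(p,X))-cr(u) for u,X in Q])
r=least_squares(g,[.5,.1,0]); tr=r.x; print("tray",tr.round(4)); print(r.fun.reshape(-1,2).round(1))
cs,ss=np.cos(st[2]),np.sin(st[2]); d=tr[:2]-st[:2]
print("tray in stand",[cs*d[0]+ss*d[1],-ss*d[0]+cs*d[1],tr[2]-st[2]])
print("capL",rt(st,(0,.09,.091)),"scene proj mid",proj(S,rt(st,(0,.09,.106))),"vs 239.4 229.3; tray", proj(S,[tr[0],tr[1],.02]),"vs 278 291.5")
print("capR scene",proj(S,rt(st,(0,-.09,.106))))
np.save("st.npy",st)
E
```

```text
stand [0.6103 0.0429 0.1607]
[[-1.   0.3]
 [ 1.5 -0.1]
 [-0.8  1. ]
 [ 0.8  0.8]
 [-1.4 -0.6]
 [ 0.5 -0.6]
 [ 0.2 -0.1]
 [ 0.2 -0.9]]
tray [0.4774 0.1028 0.1847]
[[-0.6 -0.9]
 [ 0.2 -0.6]
 [ 1.1  0.4]
 [-0.7  1.1]]
tray in stand [np.float64(-0.12161280178626473), np.float64(0.08042973789800348), np.float64(0.023998429058441434)]
capL [np.float64(0.5958745101468963), np.float64(0.13171890835447256), 0.091] scene proj mid [240.85216703 228.42416722] vs 239.4 229.3; tray [280.57549833 289.52641719] vs 278 291.5
capR scene [307.12760037 196.02224878]
```

```bash
python3 -m handwheel '[{"wz":0.105,"claw":60},{"wz":0.104},{"dx":3.9,"dy":-4.2},{"dx":3.9,"dy":-4.2},{"dx":3.9,"dy":-4.2},{"dx":3.9,"dy":-4.2},{"dx":3.9,"dy":-4.2},{"dx":3.9,"dy":-4.2}]' 40; python3 -c "
from h import *
s=monitor.observe();print(s['qpos'].round(2))"
```

```text
[ 1.13  0.52 -0.04  1.6   0.02  1.02 -0.11]schema error: expected keys dx, dy, dz, wx, wy, wz, claw
```

```bash
python3 -m handwheel '[{"dx":0,"dy":0,"dz":0,"wx":0,"wy":0,"wz":0.105,"claw":60},{"dx":0,"dy":0,"dz":0,"wx":0,"wy":0,"wz":0.104,"claw":60},{"dx":3.9,"dy":-4.2,"dz":0,"wx":0,"wy":0,"wz":0,"claw":60},{"dx":3.9,"dy":-4.2,"dz":0,"wx":0,"wy":0,"wz":0,"claw":60},{"dx":3.9,"dy":-4.2,"dz":0,"wx":0,"wy":0,"wz":0,"claw":60},{"dx":3.9,"dy":-4.2,"dz":0,"wx":0,"wy":0,"wz":0,"claw":60},{"dx":3.9,"dy":-4.2,"dz":0,"wx":0,"wy":0,"wz":0,"claw":60},{"dx":3.9,"dy":-4.2,"dz":0,"wx":0,"wy":0,"wz":0,"claw":60}]' 40; python3 -c "
from h import *
s=monitor.observe();print(s['qpos'].round(2))"
```

```text
clock: 1.9
position: [0.4174, -0.295, 0.2316]
tool_rot: [3.141, -0.0, 0.161]
force: [1.3, -1.8, -0.6]
grip_width: 0.0512
finger_force: 0.0
[ 0.56  0.34 -0.08  1.89  0.03  0.91 -0.94]
```

```bash
python3 -m handwheel '[{"dx":1.5,"dy":-4.5,"dz":0,"wx":0,"wy":0,"wz":0,"claw":60},{"dx":1.5,"dy":-4.5,"dz":0,"wx":0,"wy":0,"wz":0,"claw":60},{"dx":1,"dy":-4.5,"dz":0,"wx":0,"wy":0,"wz":0,"claw":60},{"dx":1,"dy":-4.5,"dz":0,"wx":0,"wy":0,"wz":0,"claw":60},{"dx":0,"dy":-4.5,"dz":0,"wx":0,"wy":0,"wz":0,"claw":60},{"dx":0,"dy":-4.5,"dz":0,"wx":0,"wy":0,"wz":0,"claw":60},{"dx":0,"dy":-4.5,"dz":0,"wx":0,"wy":0,"wz":0,"claw":60},{"dx":0,"dy":0,"dz":0,"wx":0,"wy":0,"wz":0,"claw":60}]' 40; python3 -c "
from h import *
s=monitor.observe();print(s['qpos'].round(2))
st=np.load('st.npy');d=s['position'][:2]-st[:2];c,q=np.cos(st[2]),np.sin(st[2]);print('stand',c*d[0]+q*d[1],-q*d[0]+c*d[1])"
```

```text
clock: 2.9
position: [0.4152, 0.0251, 0.2316]
tool_rot: [-3.141, -0.001, 0.165]
force: [0.1, -1.5, 0.3]
grip_width: 0.0515
finger_force: 0.0
[ 0.03  0.2  -0.27  2.11  0.07  0.85 -1.68]
stand -0.1954656420423593 0.01363315660523676
```

```bash
python3 -m handwheel '[{"dx":0.2,"dy":-3.3,"dz":0,"wx":0,"wy":0,"wz":0.004,"claw":60},{"dx":0,"dy":-3.3,"dz":0,"wx":0,"wy":0,"wz":0,"claw":60},{"dx":0,"dy":0,"dz":4,"wx":0,"wy":0,"wz":0,"claw":60},{"dx":0,"dy":0,"dz":4,"wx":0,"wy":0,"wz":0,"claw":60},{"dx":0,"dy":0,"dz":4,"wx":0,"wy":0,"wz":0,"claw":60},{"dx":0,"dy":0,"dz":4,"wx":0,"wy":0,"wz":0,"claw":60},{"dx":0,"dy":0,"dz":0.6,"wx":0,"wy":0,"wz":0,"claw":60},{"dx":0,"dy":0,"dz":0,"wx":0,"wy":0,"wz":0,"claw":60}]' 40; python3 -c "
from h import *
s=monitor.observe();print(s['qpos'].round(2))
st=np.load('st.npy');d=s['position'][:2]-st[:2];c,q=np.cos(st[2]),np.sin(st[2]);print('stand',c*d[0]+q*d[1],-q*d[0]+c*d[1])
a=cam('scene')['frame'][180:350,180:420];cv2.imwrite('pics/s1.png',cv2.resize(a,None,fx=3.3,fy=3.3,interpolation=2))"
```

```text
clock: 3.9
position: [0.4073, 0.0877, 0.0659]
tool_rot: [3.141, 0.0, 0.156]
force: [0.5, 0.3, 0.6]
grip_width: 0.051
finger_force: 0.0
[-0.18  0.51 -0.22  2.25  0.27  0.41 -2.03]
stand -0.19319026242254164 0.07675419539836101
```

View pics/s1.png

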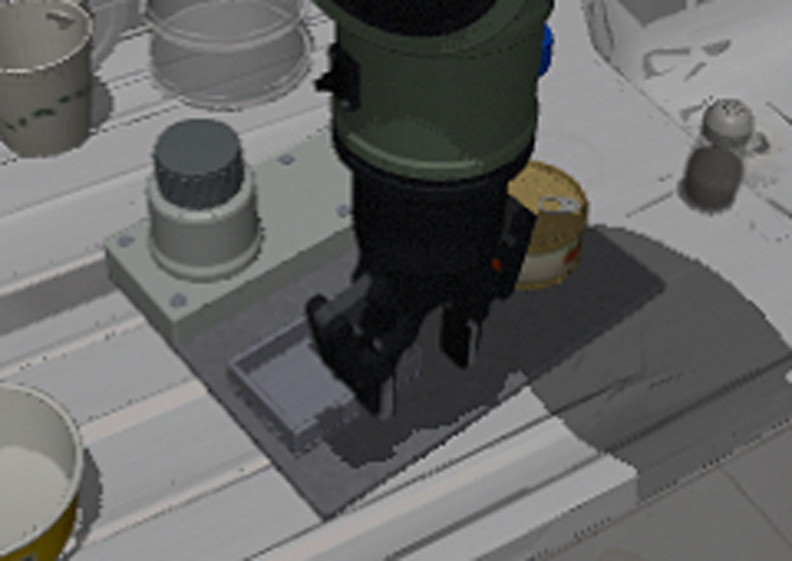

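The fingers hang at the tray's near edge, at crop (380,410) and (465,360), and are clear of the tin. I'll lower them behind the tray.

```bash
python3 -m handwheel '[{"dx":-0.2,"dy":-0.3,"dz":2,"wx":0,"wy":0,"wz":-0.004,"claw":60},{"dx":0,"dy":0,"dz":2,"wx":0,"wy":0,"wz":0,"claw":60},{"dx":0,"dy":0,"dz":0.8,"wx":0,"wy":0,"wz":0,"claw":60},{"dx":0,"dy":0,"dz":0,"wx":0,"wy":0,"wz":0,"claw":60}]' 40; python3 -c "
from h import *
s=monitor.observe();print(s['qpos'].round(2))
st=np.load('st.npy');d=s['position'][:2]-st[:2];c,q=np.cos(st[2]),np.sin(st[2]);print('stand',c*d[0]+q*d[1],-q*d[0]+c*d[1])"
```

```text
clock: 4.45
position: [0.4049, 0.0906, 0.0179]
tool_rot: [3.142, -0.0, 0.161]
force: [0.1, -0.2, 0.0]
grip_width: 0.0515
finger_force: 0.0
[-0.25  0.61 -0.15  2.27  0.32  0.28 -2.09]
stand -0.19513107045809758 0.07993247061869282
```

```bash
python3 -m handwheel '[{"dx":0.7,"dy":0,"dz":0,"wx":0,"wy":0,"wz":0,"claw":60},{"dx":0.8,"dy":0,"dz":0,"wx":0,"wy":0,"wz":0,"claw":60},{"dx":0.8,"dy":0,"dz":0,"wx":0,"wy":0,"wz":0,"claw":60},{"dx":0.8,"dy":0,"dz":0,"wx":0,"wy":0,"wz":0,"claw":60},{"dx":0.8,"dy":0,"dz":0,"wx":0,"wy":0,"wz":0,"claw":60},{"dx":0.8,"dy":0,"dz":0,"wx":0,"wy":0,"wz":0,"claw":60},{"dx":0.8,"dy":0,"dz":0,"wx":0,"wy":0,"wz":0,"claw":60},{"dx":0,"dy":0,"dz":0,"wx":0,"wy":0,"wz":0,"claw":60}]' 40; cat > p.py <<'E'
from h import *
s=monitor.observe();print(s['qpos'].round(2), s['moment'].round(2),s['force'].round(1))
st=np.load('st.npy');d=s['position'][:2]-st[:2];c,q=np.cos(st[2]),np.sin(st[2]);print('stand',c*d[0]+q*d[1],-q*d[0]+c*d[1])
E
python3 p.py
```

```text
clock: 5.45
position: [0.4597, 0.0996, 0.0173]
tool_rot: [-3.141, -0.001, 0.161]
force: [-0.1, 0.2, 0.4]
grip_width: 0.0512
finger_force: 0.0
[-0.2   0.66 -0.18  2.13  0.31  0.38 -2.04] [-0.   -0.01  0.03] [-0.1  0.2  0.4]
stand -0.13953981856366632 0.0800656411795679
```

```bash
python3 -m handwheel '[{"dx":0.3,"dy":0,"dz":0,"wx":0,"wy":0,"wz":0,"claw":60},{"dx":0.3,"dy":0,"dz":0,"wx":0,"wy":0,"wz":0,"claw":60},{"dx":0.3,"dy":0,"dz":0,"wx":0,"wy":0,"wz":0,"claw":60},{"dx":0.2,"dy":0,"dz":0,"wx":0,"wy":0,"wz":0,"claw":60}]' 40; python3 p.py;  python3 -c "
from h import *
for n,(y,x) in dict(top=(200,190),scene=(180,180)).items():
  a=cam(n)['frame'][y:y+130,x:x+180];cv2.imwrite(f'pics/{n}2.png',a)
a=np.hstack([cv2.imread('pics/top2.png'),cv2.imread('pics/scene2.png')]);cv2.imwrite('pics/m2.png',cv2.resize(a,None,fx=2.2,fy=2.2,interpolation=2))"
```

```text
clock: 5.95
position: [0.4699, 0.1011, 0.0173]
tool_rot: [-3.142, -0.0, 0.161]
force: [-2.2, -0.8, 1.1]
grip_width: 0.0515
finger_force: 1.2
[-0.19  0.66 -0.19  2.1   0.3   0.4  -2.03] [-0.09  0.5   0.04] [-2.2 -0.8  1.1]
stand -0.12927781116897794 0.0799595003920051
```

View pics/m2.png

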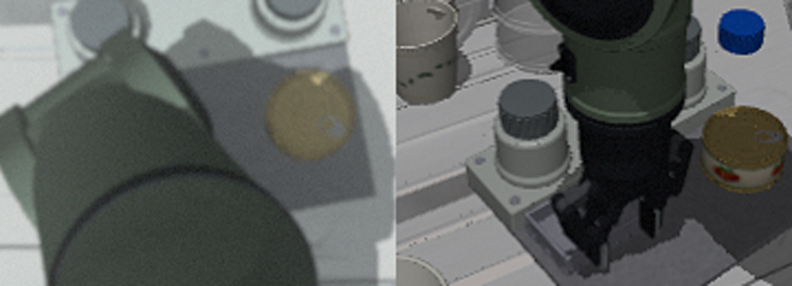

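The tray is sliding ahead of the fingers and has nearly reached the block, with no stop felt yet. I'll continue gently.

```bash
python3 -m handwheel '[{"dx":0.2,"dy":0,"dz":0,"wx":0,"wy":0,"wz":0,"claw":60},{"dx":0.2,"dy":0,"dz":0,"wx":0,"wy":0,"wz":0,"claw":60},{"dx":0,"dy":0,"dz":0,"wx":0,"wy":0,"wz":0,"claw":60}]' 40; python3 p.py; python3 -m handwheel '[{"dx":0.2,"dy":0,"dz":0,"wx":0,"wy":0,"wz":0,"claw":60},{"dx":0.2,"dy":0,"dz":0,"wx":0,"wy":0,"wz":0,"claw":60},{"dx":0,"dy":0,"dz":0,"wx":0,"wy":0,"wz":0,"claw":60}]' 40; python3 p.py
```

```text
clock: 6.42
position: [0.4739, 0.1018, 0.0173]
tool_rot: [-3.141, -0.0, 0.161]
force: [-0.4, -0.5, -0.3]
grip_width: 0.0514
finger_force: 0.5
[-0.19  0.67 -0.19  2.09  0.3   0.4  -2.03] [-0.07  0.21  0.01] [-0.4 -0.5 -0.3]
stand -0.1251658184667203 0.0799738828931265
clock: 6.8
position: [0.4748, 0.1017, 0.0169]
tool_rot: [3.14, 0.006, 0.161]
force: [-19.3, -1.9, 12.6]
grip_width: 0.0512
finger_force: 9.3
[-0.19  0.67 -0.19  2.09  0.3   0.41 -2.03] [-0.28  3.79  0.16] [-19.3  -1.9  12.6]
stand -0.12436056785096831 0.07974951492441108
```

```bash
python3 -m handwheel '[{"dx":0.1,"dy":0,"dz":0,"wx":0,"wy":0,"wz":0,"claw":60},{"dx":0,"dy":0,"dz":0,"wx":0,"wy":0,"wz":0,"claw":60}]' 40; python3 p.py; python3 -m handwheel '[{"dx":-0.5,"dy":0,"dz":0,"wx":0,"wy":0,"wz":0,"claw":60},{"dx":-1.5,"dy":0,"dz":0,"wx":0,"wy":0,"wz":0,"claw":60},{"dx":-1,"dy":0,"dz":-1,"wx":0,"wy":0,"wz":0,"claw":60},{"dx":0,"dy":0,"dz":-4,"wx":0,"wy":0,"wz":0,"claw":100},{"dx":0,"dy":0,"dz":-4,"wx":0,"wy":0,"wz":0,"claw":100},{"dx":0,"dy":0,"dz":-4,"wx":0,"wy":0,"wz":0,"claw":100},{"dx":0,"dy":0,"dz":-4,"wx":0,"wy":0,"wz":0,"claw":100},{"dx":0,"dy":0,"dz":0,"wx":0,"wy":0,"wz":0,"claw":100}]'; python3 p.py; python3 -c "
from h import *
for n,(y,x) in dict(top=(150,190),scene=(180,180)).items():
  a=cam(n)['frame'][y:y+150,x:x+180];cv2.imwrite(f'pics/{n}3.png',a)
a=np.hstack([cv2.imread('pics/top3.png'),cv2.imread('pics/scene3.png')]);cv2.imwrite('pics/m3.png',cv2.resize(a,None,fx=2.2,fy=2.2,interpolation=2))"
```

```text
clock: 7.05
position: [0.4748, 0.1017, 0.0168]
tool_rot: [3.14, 0.007, 0.161]
force: [-23.0, -1.5, 16.9]
grip_width: 0.0513
finger_force: 12.1
[-0.19  0.67 -0.19  2.09  0.3   0.42 -2.02] [-0.32  5.01  0.18] [-23.   -1.5  16.9]
stand -0.1243216189000469 0.07973071539278584
clock: 8.05
position: [0.4504, 0.0981, 0.1906]
tool_rot: [-3.141, -0.006, 0.16]
force: [-0.1, -0.2, -0.4]
grip_width: 0.0851
finger_force: 0.0
[-0.08  0.33 -0.32  2.05  0.15  0.77 -1.9 ] [0.01 0.01 0.03] [-0.1 -0.2 -0.4]
stand -0.14894602342370464 0.08005092126521592
```

View pics/m3.png

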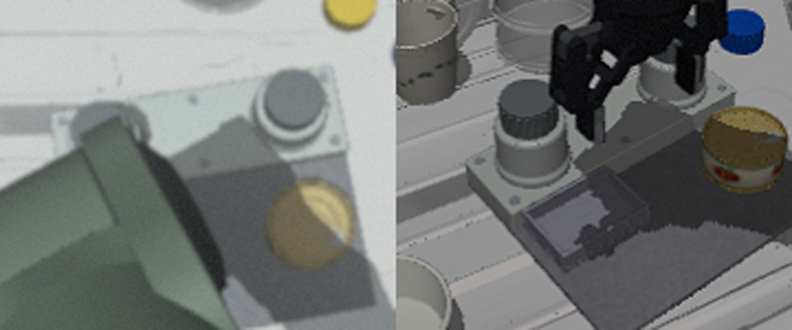

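The tray sits flush along the block. Next I'll turn the wrist to mid-range and move over the left cap.

```bash
python3 -m handwheel '[{"dx":0,"dy":0,"dz":0,"wx":0,"wy":0,"wz":-0.176,"claw":100},{"dx":0,"dy":0,"dz":0,"wx":0,"wy":0,"wz":-0.176,"claw":100},{"dx":0,"dy":0,"dz":0,"wx":0,"wy":0,"wz":-0.176,"claw":100},{"dx":0,"dy":0,"dz":0,"wx":0,"wy":0,"wz":-0.176,"claw":100},{"dx":0,"dy":0,"dz":0,"wx":0,"wy":0,"wz":-0.176,"claw":100},{"dx":0,"dy":0,"dz":0,"wx":0,"wy":0,"wz":-0.176,"claw":100},{"dx":0,"dy":0,"dz":0,"wx":0,"wy":0,"wz":-0.176,"claw":100},{"dx":0,"dy":0,"dz":0,"wx":0,"wy":0,"wz":-0.176,"claw":100}]'; python3 p.py; python3 -c "
from h import *
T=cam('top')
for m in optics.masks_of('cap_a','top'): print(m['p'],m['rect'])
S=cam('scene')
for m in optics.masks_of('cap_a','scene'):
  ys,xs=np.where(m['region']);u,v=xs.mean(),ys.mean();print(round(m['p'],2),m['rect'],u,v,onz(S,u,v,.106))
st=np.load('st.npy');print(proj(S,[.5959,.1317,.106]))
"
```

```text
clock: 9.15
position: [0.4485, 0.0977, 0.1865]
tool_rot: [-3.14, -0.0, 1.575]
force: [0.1, -0.4, 0.5]
grip_width: 0.0853
finger_force: 0.0
[ 0.17  0.38 -0.64  2.04  0.31  0.81 -0.65] [ 0.03 -0.01 -0.02] [ 0.1 -0.4  0.5]
stand -0.1509457202033525 0.08003037466618652
0.9 [369.6, 158.2, 21.9, 28.6]
0.83 [308.2, 180.8, 27.4, 27.2]
0.65 [226.9, 193.6, 24.6, 19.7]
0.55 [337.2, 141.2, 25.0, 24.8]
0.91 [223.7, 215.2, 31.2, 26.7] 239.47611710323574 229.47457627118644 [0.59426498 0.13553733 0.106     ]
0.82 [324.5, 183.7, 24.0, 19.8] 336.2234332425068 194.17983651226157 [ 0.59862422 -0.10827874  0.106     ]
0.47 [311.6, 190.3, 9.2, 9.4] 313.64102564102564 193.28205128205127 [ 0.62639642 -0.06454615  0.106     ]
[240.8555218  228.41400402]
```

```bash
python3 -m handwheel '[{"dx":0.9,"dy":3.65,"dz":0,"wx":0,"wy":0,"wz":0,"claw":100},{"dx":0.9,"dy":3.65,"dz":0,"wx":0,"wy":0,"wz":0,"claw":100},{"dx":0.9,"dy":3.65,"dz":0,"wx":0,"wy":0,"wz":0,"claw":100},{"dx":0.9,"dy":3.65,"dz":0,"wx":0,"wy":0,"wz":0,"claw":100},{"dx":0,"dy":0,"dz":2,"wx":0,"wy":0,"wz":0,"claw":100},{"dx":0,"dy":0,"dz":2,"wx":0,"wy":0,"wz":0,"claw":100},{"dx":0,"dy":0,"dz":0,"wx":0,"wy":0,"wz":0,"claw":100}]'; python3 p.py;python3 -c "
from h import *
for n,(y,x) in dict(top=(150,190),scene=(160,180)).items():
  a=cam(n)['frame'][y:y+150,x:x+180];cv2.imwrite(f'pics/{n}4.png',a)
a=np.hstack([cv2.imread('pics/top4.png'),cv2.imread('pics/scene4.png')]);cv2.imwrite('pics/m4.png',cv2.resize(a,None,fx=2.2,fy=2.2,interpolation=2))"
```

```text
clock: 10.22
position: [0.5934, 0.133, 0.1455]
tool_rot: [-3.138, 0.001, 1.568]
force: [0.3, 0.1, -0.3]
grip_width: 0.0853
finger_force: 0.0
[ 0.06  0.65 -0.56  1.7   0.42  0.92 -0.67] [ 0.   -0.    0.01] [ 0.3  0.1 -0.3]
stand -0.0021976334068731437 0.09163359746223011
```

View pics/m4.png

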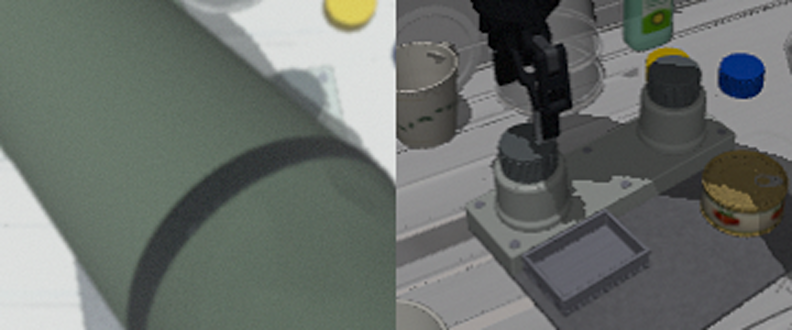

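```bash
python3 -c "
from h import *
S=cam('scene')
for x in ([.548,.133,.158],[.638,.133,.158],[.593,.133,.121],[.593,.133,.158]): p=proj(S,x);print(p,(p-[180,160])*2.2+[396,0])
"
```

```text
[248.58319572 223.05787731] [546.88303059 138.72733008]
[230.25073004 197.7592462 ] [506.5516061   83.07034163]
[240.34150127 223.97170721] [528.75130279 140.73775587]
[239.04096885 209.89927571] [525.89013147 109.77840657]
```

Finger tip and cap both match their projections, so I'll descend, grip and try one way.

```bash
python3 -m handwheel '[{"dx":0,"dy":0.1,"dz":2,"wx":0,"wy":0,"wz":0,"claw":100},{"dx":0,"dy":0,"dz":2,"wx":0,"wy":0,"wz":0,"claw":100},{"dx":0,"dy":0,"dz":1,"wx":0,"wy":0,"wz":0,"claw":100},{"dx":0,"dy":0,"dz":0,"wx":0,"wy":0,"wz":0,"claw":100}]'; python3 p.py; python3 -m handwheel '[{"dx":0,"dy":0,"dz":0,"wx":0,"wy":0,"wz":0,"claw":40},{"dx":0,"dy":0,"dz":0,"wx":0,"wy":0,"wz":0,"claw":40},{"dx":0,"dy":0,"dz":0,"wx":0,"wy":0,"wz":0,"claw":40},{"dx":0,"dy":0,"dz":0,"wx":0,"wy":0,"wz":0,"claw":40}]' 40; python3 p.py
```

```text
clock: 10.88
position: [0.5955, 0.1334, 0.0963]
tool_rot: [-3.14, 0.0, 1.569]
force: [0.2, 0.2, -0.1]
grip_width: 0.0859
finger_force: 0.0
[ 0.04  0.71 -0.53  1.72  0.46  0.83 -0.71] [-0.   -0.02  0.  ] [ 0.2  0.2 -0.1]
stand -5.510436400906274e-05 0.0917390472485021
clock: 11.38
position: [0.5963, 0.1335, 0.0982]
tool_rot: [3.141, -0.0, 1.569]
force: [-2.8, 0.2, 7.4]
grip_width: 0.0531
finger_force: 41.6
[ 0.04  0.71 -0.53  1.72  0.46  0.83 -0.71] [-0.13  0.53 -0.01] [-2.8  0.2  7.4]
stand 0.0007359245283086475 0.09171095050753311
```

The fingertips press on the shoulder (+7 N), so I'll reopen, rise 4 mm and regrip.

```bash
python3 -m handwheel '[{"dx":0,"dy":0,"dz":0,"wx":0,"wy":0,"wz":0,"claw":80},{"dx":0,"dy":0,"dz":-0.5,"wx":0,"wy":0,"wz":0,"claw":80},{"dx":0,"dy":0.1,"dz":0,"wx":0,"wy":0,"wz":0,"claw":40},{"dx":0,"dy":0,"dz":0,"wx":0,"wy":0,"wz":0,"claw":40},{"dx":0,"dy":0,"dz":0,"wx":0,"wy":0,"wz":0,"claw":40}]' 40; python3 p.py;  python3 -m handwheel '[{"dx":0,"dy":0,"dz":0,"wx":0,"wy":0,"wz":0.08,"claw":40},{"dx":0,"dy":0,"dz":0,"wx":0,"wy":0,"wz":0.08,"claw":40},{"dx":0,"dy":0,"dz":0,"wx":0,"wy":0,"wz":0.04,"claw":40}]'; python3 p.py
```

```text
clock: 12.0
position: [0.5972, 0.1335, 0.1032]
tool_rot: [3.141, 0.0, 1.569]
force: [-4.0, -1.6, 14.9]
grip_width: 0.0529
finger_force: 39.5
[ 0.04  0.71 -0.53  1.72  0.46  0.84 -0.7 ] [-0.25  0.99 -0.08] [-4.  -1.6 14.9]
stand 0.0016371249219858854 0.09157925413266259
clock: 12.38
position: [0.5968, 0.1332, 0.103]
tool_rot: [3.142, 0.001, 1.368]
force: [-7.8, -4.0, 16.4]
grip_width: 0.0529
finger_force: 42.1
[ 0.01  0.7  -0.48  1.72  0.42  0.83 -0.87] [-0.89  1.66  1.28] [-7.8 -4.  16.4]
stand 0.001111124936382617 0.09132377583986377
```

```bash
python3 -m handwheel '[{"dx":0,"dy":0,"dz":-0.2,"wx":0,"wy":0,"wz":-0.1,"claw":40},{"dx":0,"dy":0,"dz":0,"wx":0,"wy":0,"wz":-0.1,"claw":40}]' 40; python3 p.py;  python3 -m handwheel '[{"dx":0,"dy":0,"dz":0,"wx":0,"wy":0,"wz":-0.1,"claw":40},{"dx":0,"dy":0,"dz":0,"wx":0,"wy":0,"wz":-0.1,"claw":40}]'; python3 p.py;  python3 -m handwheel '[{"dx":0,"dy":0,"dz":0,"wx":0,"wy":0,"wz":-0.1,"claw":40},{"dx":0,"dy":0,"dz":0,"wx":0,"wy":0,"wz":-0.1,"claw":40}]'; python3 p.py
```

```text
clock: 12.62
position: [0.5972, 0.1335, 0.1045]
tool_rot: [3.141, 0.0, 1.572]
force: [0.6, 0.5, -1.0]
grip_width: 0.053
finger_force: 43.3
[ 0.04  0.71 -0.53  1.72  0.46  0.85 -0.7 ] [-0.01 -0.01 -0.03] [ 0.6  0.5 -1. ]
stand 0.0015704775313490644 0.09154410303912192
clock: 12.88
position: [0.5971, 0.1334, 0.1043]
tool_rot: [3.142, -0.0, 1.772]
force: [-1.2, -0.3, 0.5]
grip_width: 0.0527
finger_force: 43.3
[ 0.07  0.72 -0.58  1.72  0.5   0.86 -0.53] [-0.02 -0.02 -0.04] [-1.2 -0.3  0.5]
stand 0.0014856176962515979 0.09147133348794932
clock: 13.12
position: [0.5971, 0.1334, 0.1043]
tool_rot: [3.142, -0.0, 1.972]
force: [-0.5, -0.3, -0.9]
grip_width: 0.0527
finger_force: 43.3
[ 0.1   0.73 -0.63  1.71  0.54  0.88 -0.36] [ 0.01 -0.02  0.05] [-0.5 -0.3 -0.9]
stand 0.0014686183587355808 0.0914456850885603
```

Positive yaw turns freely (moment about 0), while the other way hit a stop at 1.3 Nm. Another 31.5° brings it to about 58°, and then I lift.

```bash
python3 -m handwheel '[{"dx":0,"dy":0,"dz":0,"wx":0,"wy":0,"wz":-0.14,"claw":40},{"dx":0,"dy":0,"dz":0,"wx":0,"wy":0,"wz":-0.14,"claw":40},{"dx":0,"dy":0,"dz":0,"wx":0,"wy":0,"wz":-0.14,"claw":40},{"dx":0,"dy":0,"dz":0,"wx":0,"wy":0,"wz":-0.13,"claw":40},{"dx":0,"dy":0,"dz":0,"wx":0,"wy":0,"wz":0,"claw":40}]' 40; python3 p.py;  python3 -m handwheel '[{"dx":0,"dy":0,"dz":-0.4,"wx":0,"wy":0,"wz":0,"claw":40},{"dx":0,"dy":0,"dz":-0.4,"wx":0,"wy":0,"wz":0,"claw":40},{"dx":0,"dy":0,"dz":0,"wx":0,"wy":0,"wz":0,"claw":40}]'; python3 p.py; python3 -c "
from h import *
S=cam('scene')
for m in optics.masks_of('cap_a','scene'): print(m['p'],m['rect'])
a=S['frame'][140:300,180:380];cv2.imwrite('pics/s5.png',cv2.resize(a,None,fx=3.5,fy=3.5,interpolation=2))"
```

```text
clock: 13.75
position: [0.5971, 0.1332, 0.1042]
tool_rot: [3.142, -0.0, 2.518]
force: [0.1, 0.1, 0.4]
grip_width: 0.0523
finger_force: 43.3
[ 0.18  0.77 -0.76  1.71  0.64  0.93  0.11] [-0.07 -0.02 -0.01] [0.1 0.1 0.4]
stand 0.0014203598971201346 0.09131996047569982
clock: 14.12
position: [0.5973, 0.1336, 0.1128]
tool_rot: [3.141, 0.001, 2.518]
force: [0.5, 0.6, -0.6]
grip_width: 0.0531
finger_force: 43.3
[ 0.18  0.76 -0.77  1.71  0.63  0.94  0.12] [-0.05  0.02  0.  ] [ 0.5  0.6 -0.6]
stand 0.0016730462158594094 0.09159727665209469
0.94 [324.5, 184.5, 25.2, 18.1]
0.7 [294.1, 185.4, 25.9, 23.3]
0.58 [222.7, 210.6, 30.0, 29.3]
0.25 [213.5, 211.2, 166.9, 123.0]
```

View pics/s5.png

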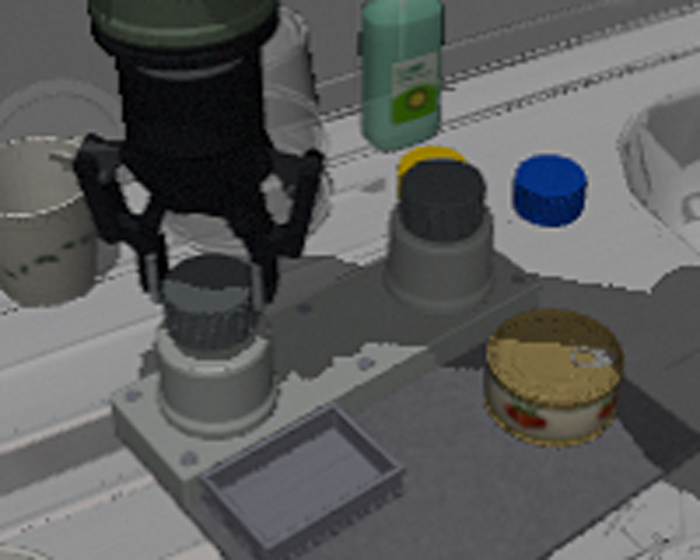

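The cap is rising with the fingers, under no load. I'll lift to about 10 cm.

```bash
python3 -m handwheel '[{"dx":0,"dy":0,"dz":-1,"wx":0,"wy":0,"wz":0,"claw":40},{"dx":0,"dy":0,"dz":-1.5,"wx":0,"wy":0,"wz":0,"claw":40},{"dx":0,"dy":0,"dz":-1.5,"wx":0,"wy":0,"wz":0,"claw":40},{"dx":0,"dy":0,"dz":-1.5,"wx":0,"wy":0,"wz":0,"claw":40},{"dx":0,"dy":0,"dz":-1.5,"wx":0,"wy":0,"wz":0,"claw":40},{"dx":0,"dy":0,"dz":-1.5,"wx":0,"wy":0,"wz":0,"claw":40},{"dx":0,"dy":0,"dz":-0.5,"wx":0,"wy":0,"wz":0,"claw":40},{"dx":0,"dy":0,"dz":0,"wx":0,"wy":0,"wz":0,"claw":40}]'; python3 p.py; python3 -c "
from h import *
S=cam('scene')
a=S['frame'][140:300,180:380];cv2.imwrite('pics/s6.png',cv2.resize(a,None,fx=3.5,fy=3.5,interpolation=2))"
```

```text
clock: 15.22
position: [0.5971, 0.1334, 0.2024]
tool_rot: [3.141, 0.0, 2.519]
force: [0.1, 0.7, -0.5]
grip_width: 0.0525
finger_force: 43.3
[ 0.23  0.65 -0.83  1.64  0.53  1.09  0.19] [ 0.01 -0.01 -0.01] [ 0.1  0.7 -0.5]
stand 0.0014759530500918633 0.09144253519450649
```

View pics/s6.png

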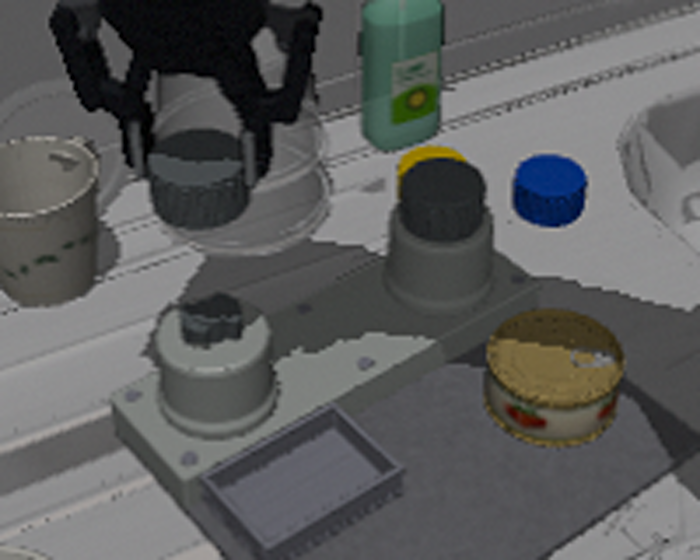

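The cap hangs in the gripper at crop (198,178), well clear of the bare neck at (212,318). The tray lies along the block, and nothing else has moved.

```bash
python3 -c "
from h import *
print(job_done())"
```

```text
the job is handed in; nothing more can be done
None
```

I pushed the tray up against the block (it stopped dead at 23 N and looks flush in the camera view) and opened the left housing: its cap loosened anticlockwise seen from above, and I handed the job in with the cap still gripped, about 10 cm above its housing.

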